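# Rock the nozzle block off the depositor for washing

## Robot

A 6-joint arm with a two-finger parallel gripper is mounted at the origin on a cart in front of the work surface, level with it; the furniture and walls round the work are solid. World frame = base frame: x ahead of the robot, y to its left, z up, the work surface at z = 0. Lengths are in m, angles in degrees, forces in N, time in s.
With the tool pointing down it reaches from about 0.3 to 0.75 m from the base axis. Payload 8.5 kg.
Tool frame: the origin (TCP) lies midway between the tips of the shut fingers; the grasp point (between the pads) lies 19 mm behind it; z points along the fingers, y is the direction in which the jaws open and shut (so a half turn about z gives the same grasp; the last joint's range is limited). The gripper opens to 85 mm and grips with 20 to 120 N. Pads are 22 mm wide; open, the fingers measure 114 mm over their backs; the gripper's body (76 mm by 85 mm) begins 54 mm behind the grasp point. The pads swing forward as they close: fully open they stand 13 mm farther back than shut.
Start: joints at [52.179, 21.807, 74.336, -0, 83.858, -12.336], TCP at [0.237, 0.496, 0.231] pointing down, gripper open.
Joint ranges: [-178.18, 178.18], [-50.72, 133.34], [12.68, 142.11], [-81.47, 261.47], [9.98, 163.14], [-165.26, 165.26]. Speed limits (degrees/s): [136.94, 136.94, 180, 180, 180, 180].

## Interface

Orientations are given as a 3x3 rotation matrix whose columns are the frame's x, y, z axes.
In Python, from rig import env, viewer, ticket gives the robot as it stands. The module is installed in compiled form; this text tells all that it offers.
- The arm moves only by the shell command python3 -m pendant 'ROWS' [FORCE]. ROWS is JSON, a list of rows, each a list of 3 entries, a list of its own where there are three numbers: the shift along the world's x, y, z in mm, then the turn about the world's z in rad, then the opening, from -1 (shut) to 1 (fully open). A call has 1 to 12 rows; each row shifts and turns the pose as measured when the row begins; what a row does not reach is not made up. A row lasts 1/8 s, in which the tool goes at most 62.5 mm and 10.7 degrees, less where a joint would pass 70% of its speed; a pose out of reach is approached as far as the arm can. A call with a gripper value outside its range is refused whole. The fingers move at their own pace and stop on an object; FORCE is the grip in N (left out, the last holds). Time passes only in rows, so rows that do not move let the fingers close. It gives the time, the measured TCP pose, the force and the opening at its end, in the units of the state.
- env.observe(): the state, without advancing time (a new reading comes with each control period).
- viewer.get_image(name): name is "scene" or "top"; returns (picture, depth): 420x560x3 uint8, red, green, blue; 420x560 float32, m along the optical axis (not along the pixel's ray), 0 where there is no reading.
- viewer.camera_params(name): a dict with "fx", "fy", "cx", "cy" (pixels), "rvec" (rotation vector, rad) and "tvec" (3), from world to camera coordinates, as OpenCV has them. Camera axes: x right, y down, z forward; pixel columns grow to the right and rows downward; lengths in m; the calibration is good to about 2 mm. A picture is of the moment at which its call begins. camera_params takes no time and is no camera call.
- ticket.close_job(): hands the job in, once; it reports no verdict.
The state is a dict: "time_s": time; "q": joint angles; "qvel": joint speeds; "joint_efforts": joint torques, N m; "position": TCP position; "tool_rot": TCP orientation; "ft_force": force on the tool from outside, world axes, zero at the start; "wrist_torque": the same for the moment, N m; "grip_width": finger opening in m.
Only numpy, scipy, OpenCV 4.12 (cv2) and the standard library are available. Lean on these libraries where they do the work, as an engineer would, in place of code of your own. Each camera call takes 0.05 s, during which the arm holds its last target. There are 200 camera calls.

## Task

The nozzle block sits tight on the two pins of the depositor's sloping seat, held by a spring catch at each end. Holding its grip, rock it gently from side to side so that first one end and then the other comes up past its catch, without wrenching it or pulling both ends off together; then set it down gently in the steel wash tray, standing upright on its foot, and let go of it. Leave the kitchen timer and the two pieces of chocolate bark where they are.

Things in the scene. Friction and masses are not known exactly. Their poses are not given: they have to be found in the camera images.
- depositor: White tabletop chocolate depositor with a round steel hopper, fixed, about 190 x 130 mm on the table, 335 mm high. Origin on the table straight below the middle of its sloping seat; x points to its back (away from the robot at yaw 0), y to its left, z up.
- hopper_front (a point): Foremost point of the hopper (60 mm radius, 225 to 318 mm above the table), which overhangs the seat; this point is 28 mm ahead of the depositor's origin and 280 mm up. A gripper pointing straight down at the grip would strike it: come tilted about 30 degrees, square to the seat (20 to 50 will do).
- seat: The sloping steel seat, 75 x 156 mm, fixed, rising to the back at 30 degrees. Origin at the middle of its top face, 85 mm above the table; z is square to the face (up and forward), y runs left along it, x up the slope. Two tapered pins, 13 mm long, stand 30 mm left and right of the origin and enter the block loosely. A spring catch lies over the rib at each end of the block.
- catch_left (a joint): Spring catch at the block's left (+y) end; reads 0 at rest, about 0.003 as its 10 mm roller is pushed aside. The rib must rise 6 mm to snap past, against about 15 N; raised 12 mm (7 degrees of tilt about the other end) it is free and rests on the roller. Pushing it back takes over twice as much. Pulling both ends straight takes about 30 N, a sideways push at the grip about 13 N.
- catch_right (a joint): The same catch at the block's right (-y) end. The rollers' middles lie 55 mm left and right of the seat's middle, 9 mm above its face.
- block_grip (a point): Nozzle block, at the upright black grip: 30 mm wide (y), 22 mm thick (x), 26 to 96 mm above the block's underside; this point is 75 mm above it. The aluminium block below is 36 (x) x 96 (y) x 24 mm, 106 over the end ribs, 4 nozzles on its front (-x). z points up out of it. Seated, it lies flat on the seat, axes as the seat's. 0.2 to 0.4 kg.
- block_left (a point): Middle of the rib at the foot of the block's left (+y) end, 50 mm from the block's middle, 3 mm above its underside (3 mm above the seat's face as seated).
- block_right (a point): Middle of the rib at the foot of the block's right (-y) end, 50 mm from the block's middle, 3 mm above its underside.
- tray_floor (a point): Middle of the floor of the shallow steel wash tray, fixed, 190 mm (x) x 170 mm (y) outside; floor 3 mm above the table, walls 3 mm thick with a rolled rim up to 25 mm above the table. Big enough for the block any way round. It stands to the right of the depositor.
- timer: Round red and white kitchen timer (bystander), 62 mm across, 48 mm high; origin at the middle of its underside.
- bark_small: Piece of chocolate bark (bystander), 47 x 54 x 12 mm; origin at the middle of its underside.
- bark_big: Piece of chocolate bark (bystander), 54 x 48 x 12 mm; origin at the middle of its underside.
There are look-alikes about, which are no part of the job. What is meant by the part that bears block_grip is not orange, purple or turquoise, and is the larger of those in its own colour.

How it is judged (in metres and radians):
On the way, in this order (a step that is already met when the one before it is completed fails the run):
1. one end of the block, either one, has been rocked up past its catch (raised more than 9.5 mm) while the other is still down (raised less than 5 mm) (((z of block_left in the frame of seat above 0.0125 m and z of block_right in the frame of seat below 0.008 m) or (z of block_right in the frame of seat above 0.0125 m and z of block_left in the frame of seat below 0.008 m))), for 0.1 s.
2. then the other end too is up past its catch (both raised more than 9.5 mm) (z of each of block_left, block_right in the frame of seat above 0.0125 m), for 0.1 s.
At the end, for the whole second after the job is handed in: The block stands upright (within 4 degrees) with its foot flat on the tray's floor, inside the walls, released (x of block_grip in the frame of tray_floor between -0.085 and 0.085 m and y of block_grip in the frame of tray_floor between -0.075 and 0.075 m and z of block_grip in the frame of tray_floor between 0.071 and 0.079 m and angle between block_grip's own z axis and vertical below 0.07 rad); the robot touches nothing.
It fails at once if the block is wrenched: more than 110 N in all between it and the depositor (contact force between block and depositor above 110 N).
It fails at once if the block is dropped or knocked into the tray: faster than 0.6 m/s when low over it (distance between block_grip and tray_floor below 0.14 m and linear speed of block above 0.6 m/s).
It fails at once if the timer or a piece of bark is moved by more than 20 mm (distance of any of timer, bark_small, bark_big from where it was at the start of the episode above 0.02 m).
It also fails if it takes over 50 s, if anything falls off the work surface, if the arm or the gripper's body presses on something with over 40 N, if the wrist force passes 120 N, or if a joint passes its speed limit or range.

## Working session

There is one attempt and no reset: what is moved stays moved. The work goes in short steps, Python scripts to look and compute and a shell command to move; the robot and the scene stay as the last step left them, time stands still between calls to the robot, and variables do not carry over. Pictures are saved under pics/ and viewed, about 8 in all and at most 12, crops included, and the job is handed in when it is done.

```bash
ls; mkdir -p pics
cat > h.py <<'E'
from rig import env, viewer, ticket
import numpy as np, cv2
def cam(n):
    p=viewer.camera_params(n); R=cv2.Rodrigues(np.array(p["rvec"],float))[0]; t=np.array(p["tvec"],float).ravel()
    return p,R,t
def grab(n,f=None):
    im,d=viewer.get_image(n)
    if f: cv2.imwrite(f"pics/{f}.png",im[:,:,::-1])
    return im,d
def cloud(n,d):
    p,R,t=cam(n); v,u=np.mgrid[:d.shape[0],:d.shape[1]]
    c=np.stack([(u-p["cx"])/p["fx"]*d,(v-p["cy"])/p["fy"]*d,d],-1)
    return (c-t)@R
def plane(n,u,v,z):
    p,R,t=cam(n); o=-R.T@t; r=R.T@np.array([(u-p["cx"])/p["fx"],(v-p["cy"])/p["fy"],1]); return o+r*(z-o[2])/r[2]
def proj(n,P):
    p,R,t=cam(n); c=R@np.asarray(P,float)+t; return p["fx"]*c[0]/c[2]+p["cx"],p["fy"]*c[1]/c[2]+p["cy"]
E
python3 - <<'E'
from h import *
for n in("scene","top"):
    im,d=grab(n,n); np.savez(f"{n}.npz",im=im,d=d); p,R,t=cam(n); print(n,p["fx"],-R.T@t,R[2])
s=env.observe(); print({k:np.round(v,3).tolist() for k,v in s.items()})
E
```

```text
pics
scene 392.6197535154757 [-0.02033415 -0.64969722  0.57086519] [ 0.60827836  0.67123265 -0.42360852]
top 464.5065249238278 [ 0.35746734 -0.01278723  1.28642133] [ 0.16212825 -0.01780249 -0.98660909]
{'time_s': 0.1, 'q': [52.18, 21.838, 74.382, -0.0, 83.858, -12.334], 'qvel': [0.041, -0.076, -0.232, 0.013, 0.045, -0.056], 'joint_efforts': [0.004, -44.922, -23.166, -0.0, 0.004, -0.0], 'position': [0.236, 0.496, 0.231], 'tool_rot': [[-0.903, 0.43, -0.001], [0.43, 0.903, -0.001], [0.0, -0.001, -1.0]], 'ft_force': [-0.609, -0.27, -0.485], 'wrist_torque': [-0.01, -0.025, -0.035], 'grip_width': 0.085}
```

View pics/scene.png

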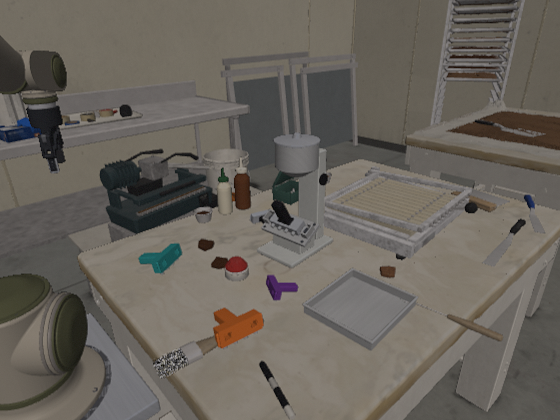

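View pics/top.png

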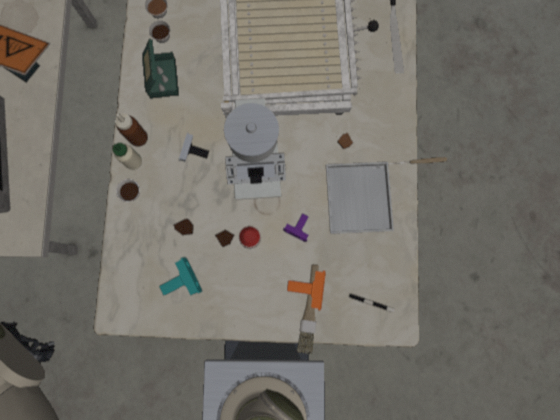

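Run:
```python
from h import *
S=np.load("scene.npz");T=np.load("top.npz")
a=cv2.resize(S["im"][120:270,230:350],None,fx=4,fy=4,interpolation=2)
b=cv2.resize(T["im"][95:215,215:300],None,fx=3.5,fy=5*.7,interpolation=2)
H=max(a.shape[0],b.shape[0]); o=np.zeros((H,a.shape[1]+b.shape[1],3),np.uint8); o[:a.shape[0],:a.shape[1]]=a;o[:b.shape[0],a.shape[1]:]=b
cv2.imwrite("pics/crop.png",o[:,:,::-1]); print(o.shape)
PT=cloud("top",T["d"]);PS=cloud("scene",S["d"])
# hopper
m=(PT[...,2]>.30)&(PT[...,2]<.322); m[:,:210]=0;m[:,300:]=0;m[:90]=0;m[180:]=0
c=cv2.findContours(m.astype(np.uint8),0,1)[0]; c=max(c,key=cv2.contourArea); (u,v),r=cv2.minEnclosingCircle(c); print("hopper px",u,v,r,plane("top",u,v,.318))
for n,P,im in(("top",PT,T["im"]),("scene",PS,S["im"])):
    dark=im.max(2)<50
    sel=dark&(P[...,2]>.09)&(P[...,2]<.22)&(np.abs(P[...,0]-.55)<.2)&(np.abs(P[...,1])<.15)
    q=P[sel]; print(n,len(q),q.min(0),q.max(0),np.median(q,0))
def pl(u,v,z,name): print(name,np.round(plane("top",u,v,z),3))
pl(249,237,.048,"timer");pl(183,227,.012,"b1");pl(224,238,.012,"b2");pl(345,141,.012,"b3")
for u,v in((328,164),(387,164),(391,229),(332,232)): pl(u,v,.025,"tray")
pl(250,237,0.0,"t")
for v in range(150,200,4): print(v,[np.round(PT[v,u],3).tolist() for u in(235,256,275)])
```

```text
(600, 778, 3)
hopper px 250.97984313964844 128.8165283203125 27.47335433959961 [0.68495492 0.03378147 0.318     ]
top 181 [0.59999751 0.01252562 0.102843  ] [0.64850382 0.04904559 0.17634968] [0.62142095 0.02814209 0.16240705]
scene 326 [ 0.59577562 -0.03499899  0.09120952] [0.74957874 0.09433246 0.21692642] [0.6190553  0.01694583 0.14491103]
timer [0.475 0.045 0.048]
b1 [0.504 0.229 0.012]
b2 [0.475 0.115 0.012]
b3 [ 0.757 -0.22   0.012]
tray [ 0.686 -0.17   0.025]
tray [ 0.689 -0.336  0.025]
tray [ 0.505 -0.342  0.025]
tray [ 0.495 -0.18   0.025]
t [0.48  0.045 0.   ]
150 [[0.637, 0.067, 0.318], [0.637, 0.022, 0.319], [0.725, -0.021, 0.02]]
154 [[0.644, 0.071, 0.261], [0.629, 0.022, 0.319], [0.69, -0.021, 0.103]]
158 [[0.678, 0.084, 0.101], [0.631, 0.023, 0.278], [0.68, -0.021, 0.101]]
162 [[0.669, 0.085, 0.094], [0.669, 0.029, 0.098], [0.671, -0.021, 0.091]]
166 [[0.658, 0.084, 0.094], [0.654, 0.028, 0.113], [0.658, -0.021, 0.101]]
170 [[0.645, 0.083, 0.102], [0.637, 0.027, 0.139], [0.65, -0.021, 0.091]]
174 [[0.636, 0.083, 0.097], [0.62, 0.026, 0.169], [0.642, -0.021, 0.077]]
178 [[0.63, 0.085, 0.073], [0.609, 0.026, 0.17], [0.633, -0.022, 0.068]]
182 [[0.621, 0.085, 0.065], [0.6, 0.026, 0.165], [0.632, -0.022, 0.022]]
186 [[0.619, 0.089, 0.02], [0.621, 0.031, 0.018], [0.621, -0.022, 0.02]]
190 [[0.609, 0.089, 0.017], [0.609, 0.03, 0.021], [0.61, -0.022, 0.021]]
194 [[0.597, 0.088, 0.017], [0.597, 0.03, 0.022], [0.598, -0.023, 0.022]]
198 [[0.587, 0.088, 0.013], [0.59, 0.03, -0.001], [0.591, -0.023, -0.002]]
```

View pics/crop.png

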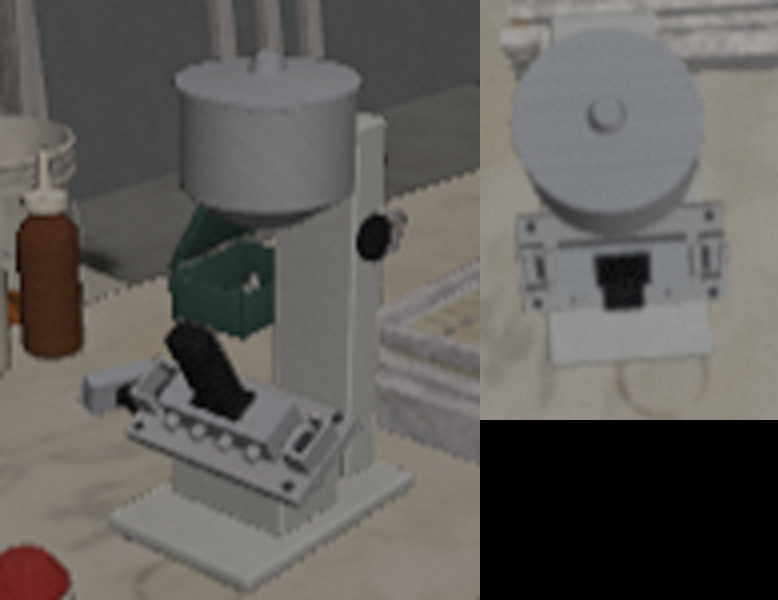

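```bash
python3 -m pendant '[[[0,0,0],[0,0,0],1]]'; python3 -m pendant --help | head -20
```

```text
invalid input at $[0][1]: expected a number
invalid input: not JSON, or not a number
```

```bash
python3 -m pendant '[[[17,-57,18],-0.15,1],[[17,-57,18],-0.15,1],[[17,-57,18],-0.15,1],[[17,-57,18],-0.15,1],[[17,-57,18],-0.15,1],[[17,-57,18],-0.15,1],[[17,-57,18],-0.15,1],[[17,-57,18],-0.15,1],[[17,-57,18],-0.15,1],[[17,-57,18],-0.15,1],[[17,-57,18],-0.15,1],[[17,-57,18],-0.15,1]]' 40; python3 -c "
from h import *
s=env.observe();print({k:np.round(s[k],3).tolist() for k in('time_s','q','position','tool_rot')})"
```

```text
time_s: 1.6
position: [0.4357, -0.1944, 0.4452]
tool_rot: [[0.665, 0.747, -0.005], [0.747, -0.665, 0.006], [0.002, -0.008, -1.0]]
ft_force: [0.2, 0.3, 0.4]
grip_width: 0.0852
{'time_s': 1.6, 'q': [-38.365, 10.888, 55.66, 0.123, 113.89, 3.375], 'position': [0.436, -0.194, 0.445], 'tool_rot': [[0.665, 0.747, -0.005], [0.747, -0.665, 0.006], [0.002, -0.008, -1.0]]}
```

```bash
python3 -m pendant '[[[47,-37,0],0,1],[[47,-37,0],0,1],[[47,-37,0],0,1],[[47,-37,0],0,1],[[47,-37,0],0,1],[[47,-37,0],0,1],[[47,-37,0],0,1],[[47,-37,0],0,1]]'; python3 -c "
from h import *
s=env.observe();print({k:np.round(s[k],3).tolist() for k in('time_s','q','position','tool_rot')})"
```

```text
time_s: 2.6
position: [0.6709, -0.4135, 0.3174]
tool_rot: [[0.67, 0.737, 0.087], [0.742, -0.669, -0.045], [0.025, 0.094, -0.995]]
ft_force: [0.6, 0.4, -0.6]
grip_width: 0.0855
{'time_s': 2.6, 'q': [-40.645, 47.786, 12.773, 1.409, 113.986, 2.141], 'position': [0.671, -0.413, 0.317], 'tool_rot': [[0.67, 0.737, 0.087], [0.742, -0.669, -0.045], [0.025, 0.094, -0.995]]}
```

```bash
python3 -m pendant '[[[35,-28,42],0,1],[[35,-28,42],0,1],[[35,-28,42],0,1],[[35,-28,42],0,1]]'; python3 -c "
from h import *
s=env.observe();print({k:np.round(s[k],3).tolist() for k in('time_s','q','position','tool_rot')})"
```

```text
time_s: 3.1
position: [0.6615, -0.4304, 0.3759]
tool_rot: [[0.667, 0.718, 0.199], [0.744, -0.658, -0.116], [0.047, 0.225, -0.973]]
ft_force: [-1.1, -0.2, -0.0]
grip_width: 0.085
{'time_s': 3.1, 'q': [-42.534, 43.731, 12.68, 2.99, 110.551, 1.021], 'position': [0.662, -0.43, 0.376], 'tool_rot': [[0.667, 0.718, 0.199], [0.744, -0.658, -0.116], [0.047, 0.225, -0.973]]}
```

```bash
python3 -m pendant '[[[33,-33,40],0,1],[[33,-33,40],0,1],[[33,-33,40],0,1],[[33,-33,40],0,1],[[33,-33,40],0,1],[[33,-33,40],0,1]]'; python3 -c "
from h import *
s=env.observe();print({k:np.round(s[k],3).tolist() for k in('time_s','q','position','tool_rot')})"
```

```text
time_s: 3.85
position: [0.6529, -0.4845, 0.4348]
tool_rot: [[0.659, 0.656, 0.367], [0.748, -0.62, -0.236], [0.073, 0.43, -0.9]]
ft_force: [0.5, -0.3, -0.5]
grip_width: 0.0856
{'time_s': 3.85, 'q': [-46.846, 40.455, 12.74, 6.244, 101.563, -1.898], 'position': [0.653, -0.484, 0.435], 'tool_rot': [[0.659, 0.656, 0.367], [0.748, -0.62, -0.236], [0.073, 0.43, -0.9]]}
```

```bash
python3 -m pendant '[[[20,-43,40],0,1],[[20,-43,40],0,1]]'; python3 -c "
from h import *
s=env.observe();print({k:np.round(s[k],3).tolist() for k in('time_s','q','position','tool_rot')})"
```

```text
time_s: 4.1
position: [0.6321, -0.5221, 0.4541]
tool_rot: [[0.657, 0.63, 0.415], [0.75, -0.601, -0.274], [0.077, 0.492, -0.867]]
ft_force: [0.4, 0.3, 0.1]
grip_width: 0.085
{'time_s': 4.1, 'q': [-50.45, 39.543, 12.735, 8.47, 98.855, -4.635], 'position': [0.632, -0.522, 0.454], 'tool_rot': [[0.657, 0.63, 0.415], [0.75, -0.601, -0.274], [0.077, 0.492, -0.867]]}
```

Run:
```python
from h import *
T=np.load("top.npz");P=cloud("top",T["d"])
f=lambda x,y:(215+(x-480)/3.5,95+y/3.5)
for nm,a,b,z in(("base",(552,360),(711,354),.02),("rear",(530,227),(710,214),.101),("front",(537,305),(715,292),.068)):
    A=plane("top",*f(*a),z);B=plane("top",*f(*b),z);d=A-B;print(nm,A.round(4),B.round(4),"yaw",np.degrees(np.arctan2(-d[0],d[1])).round(2),"mid",((A+B)/2).round(4))
# seat face points fit
m=(P[...,2]>.06)&(P[...,2]<.112)&(np.abs(P[...,0]-.65)<.05)&(np.abs(P[...,1]-.03)<.085)
q=P[m]; A=np.c_[q[:,:2],np.ones(len(q))];w=np.linalg.lstsq(A,q[:,2],rcond=None)[0];print(len(q),w,np.degrees(np.arctan(np.hypot(*w[:2]))))
# dark grip, top face by both views
for n in("top","scene"):
    D=np.load(n+".npz");im,Q=D["im"],cloud(n,D["d"])
    k=(im.max(2)<60)&(np.abs(Q[...,0]-.62)<.04)&(np.abs(Q[...,1]-.03)<.03)&(Q[...,2]>.12)&(Q[...,2]<.185)
    g=Q[k];v,u=np.nonzero(k);print(n,len(g),g.min(0).round(3),g.max(0).round(3),(g.min(0)+g.max(0))/2,u.min(),u.max(),v.min(),v.max())
# tray walls
m=(P[...,2]>.015)&(P[...,2]<.03)&(P[...,1]<-.14)&(P[...,1]>-.37)&(P[...,0]>.47)&(P[...,0]<.72)
v,u=np.nonzero(m);c=np.float32(P[m][:,:2]);print("tray",cv2.minAreaRect(c),len(c))
```

```text
base [0.586  0.0862 0.02  ] [ 0.5929 -0.0394  0.02  ] yaw 3.12 mid [0.5895 0.0234 0.02  ]
rear [0.6724 0.0992 0.101 ] [ 0.6849 -0.0357  0.101 ] yaw 5.29 mid [0.6787 0.0318 0.101 ]
front [0.6199 0.0951 0.068 ] [ 0.6324 -0.0409  0.068 ] yaw 5.24 mid [0.6261 0.0271 0.068 ]
1137 [ 0.32694049  0.02798781 -0.11930776] 18.166538906428013
top 162 [0.6   0.013 0.12 ] [0.647 0.043 0.176] [0.62349595 0.02832059 0.14838028] 250 261 168 182
scene 214 [0.596 0.011 0.12 ] [0.64  0.043 0.173] [0.6179304  0.02692074 0.14666653] 271 289 199 219
tray ((0.5947656631469727, -0.2552538812160492), (0.1966353952884674, 0.1761740744113922), 3.6785085201263428) 611
```

```bash
cat > st.py <<'E'
from h import *
s=env.observe();R=np.array(s["tool_rot"]);p=np.array(s["position"])
c,sn=np.cos(np.radians(5.1)),np.sin(np.radians(5.1))
O=np.array([.652,.0295,.085]);y=np.array([-sn,c,0]);x=np.array([c*.8660,sn*.8660,.5]);n=np.cross(x,y);B=np.c_[x,y,n]
print("t",s["time_s"],"q",np.round(s["q"],1),"p",p.round(4),"F",np.round(s["ft_force"],1),"M",np.round(s["wrist_torque"],2),"w",round(s["grip_width"],4))
print("tool in seat axes\n",(B.T@R).round(3),"\nTCP seat mm",(B.T@(p-O)*1e3).round(1),"grasp seat mm",(B.T@(p-.019*R[:,2]-O)*1e3).round(1),"F seat",(B.T@np.array(s["ft_force"])).round(1))
print("jaw az",np.degrees(np.arctan2(R[1,1],R[0,1])).round(1),"elev",np.degrees(np.arcsin(R[2,1])).round(1))
def mv(sx,sy,sz): return (B@np.array([sx,sy,sz])).round(1)
E
python3 -m pendant '[[[-12,49,-14],0.077,0.2],[[-12,49,-14],0.077,0.2],[[-12,49,-14],0.077,0.2],[[-12,49,-14],0.077,0.2],[[-12,49,-14],0.077,0.2],[[-12,49,-14],0.077,0.2],[[-12,49,-14],0.077,0.2],[[-12,49,-14],0.077,0.2],[[-12,49,-14],0.077,0.2],[[-12,49,-14],0.077,0.2],[[-12,49,-14],0.077,0.2]]'; python3 st.py
```

```text
time_s: 5.48
position: [0.4901, 0.0142, 0.2992]
tool_rot: [[-0.13, 0.857, 0.499], [0.989, 0.076, 0.127], [0.071, 0.51, -0.857]]
ft_force: [0.4, 0.3, -0.3]
grip_width: 0.0511
t 5.475 q [-21.9   0.8  96.5  20.9  58.5 -35.4] p [0.4901 0.0142 0.2992] F [ 0.4  0.3 -0.3] M [-0.03  0.23  0.  ] w 0.0511
tool in seat axes
 [[-0.001  1.     0.012]
 [ 0.997 -0.     0.082]
 [ 0.082  0.012 -0.997]] 
TCP seat mm [-33.7  -0.8 266.8] grasp seat mm [-33.9  -2.4 285.7] F seat [ 0.3  0.2 -0.5]
jaw az 5.1 elev 30.7
```

```bash
python3 -m pendant '[[[33,3,-40],0,0.2],[[33,3,-40],0,0.2],[[33,3,-40],0,0.2],[[2,0,-2],0,0.2]]'; python3 st.py
python3 - <<'E'
from h import *
a,_=grab("scene");b,_=grab("top")
a=cv2.resize(a[120:270,210:350],None,fx=3.2,fy=3.2,interpolation=2);b=cv2.resize(b[110:260,200:310],None,fx=3.2,fy=3.2,interpolation=2)
cv2.imwrite("pics/appr.png",np.hstack([a,b])[:,:,::-1])
E
```

```text
time_s: 5.98
position: [0.5935, 0.0225, 0.1765]
tool_rot: [[-0.129, 0.852, 0.508], [0.989, 0.076, 0.123], [0.066, 0.518, -0.853]]
ft_force: [0.4, -0.3, 0.0]
grip_width: 0.0508
t 5.975 q [-15.8  18.9  96.2  24.   39.3 -37.4] p [0.5935 0.0225 0.1765] F [ 0.4 -0.3  0. ] M [-0.08  0.16  0.01] w 0.0508
tool in seat axes
 [[-0.002  1.     0.021]
 [ 0.997  0.     0.078]
 [ 0.078  0.021 -0.997]] 
TCP seat mm [ -5.2  -1.8 108.6] grasp seat mm [ -5.6  -3.3 127.6] F seat [ 0.3 -0.3 -0.2]
jaw az 5.1 elev 31.2
```

View pics/appr.png

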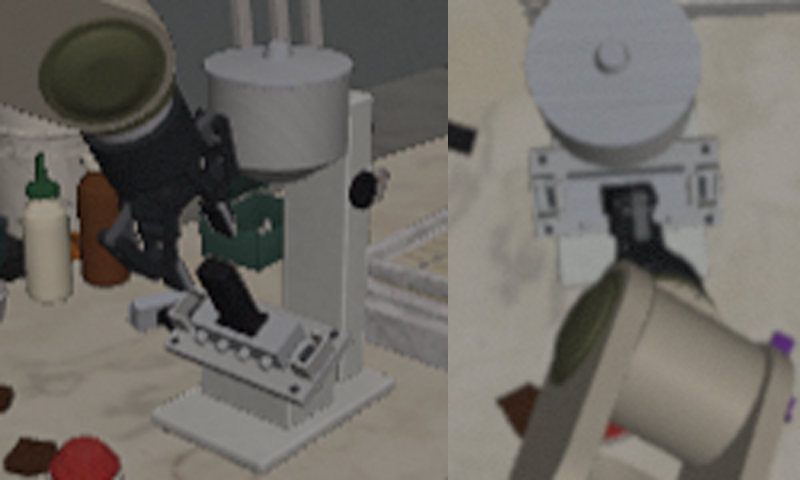

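```bash
python3 -m pendant '[[[0,0,0],0,-0.15],[[4,3,-6],0,-0.15],[[8,1,-12],0,-0.15]]'; python3 st.py
```

```text
time_s: 6.45
position: [0.6057, 0.0253, 0.1659]
tool_rot: [[-0.128, 0.845, 0.519], [0.99, 0.076, 0.119], [0.061, 0.529, -0.847]]
ft_force: [-0.2, 0.1, 0.4]
grip_width: 0.0363
t 6.45 q [-15.1  20.7  95.9  24.5  37.  -37.7] p [0.6057 0.0253 0.1659] F [-0.2  0.1  0.4] M [-0.05  0.27 -0.01] w 0.0363
tool in seat axes
 [[-0.003  0.999  0.033]
 [ 0.997  0.001  0.073]
 [ 0.073  0.034 -0.997]] 
TCP seat mm [ 0.1 -0.1 93.3] grasp seat mm [ -0.5  -1.5 112.2] F seat [0.  0.1 0.4]
jaw az 5.2 elev 31.9
```

```bash
python3 -m pendant '[[[5,1,-13],0,-0.15],[[5,1,-13],0,-0.15]]'; python3 st.py
```

```text
time_s: 6.7
position: [0.6164, 0.0275, 0.138]
tool_rot: [[-0.128, 0.845, 0.519], [0.99, 0.076, 0.119], [0.061, 0.529, -0.846]]
ft_force: [0.1, 0.2, -0.6]
grip_width: 0.0362
t 6.7 q [-14.5  23.8  96.4  26.4  33.5 -39.6] p [0.6164 0.0275 0.138 ] F [ 0.1  0.2 -0.6] M [-0.09  0.22  0.06] w 0.0362
tool in seat axes
 [[-0.003  0.999  0.034]
 [ 0.997  0.001  0.073]
 [ 0.073  0.034 -0.997]] 
TCP seat mm [-4.3  1.2 63.7] grasp seat mm [-4.9 -0.2 82.7] F seat [-0.2  0.2 -0.6]
jaw az 5.2 elev 31.9
```

```bash
python3 -m pendant '[[[3,0,2],0,-0.25],[[0,0,0],0,-0.8],[[0,0,0],0,-0.8],[[0,0,0],0,-0.8]]' 25; python3 st.py
```

```text
time_s: 7.2
position: [0.6193, 0.0276, 0.1387]
tool_rot: [[-0.128, 0.847, 0.516], [0.99, 0.076, 0.12], [0.062, 0.526, -0.848]]
ft_force: [2.3, 0.6, -2.3]
grip_width: 0.0218
t 7.2 q [-14.4  24.   95.8  25.9  34.  -39. ] p [0.6193 0.0276 0.1387] F [ 2.3  0.6 -2.3] M [-0.1   0.31 -0.16] w 0.0218
tool in seat axes
 [[-0.003  1.     0.031]
 [ 0.997  0.001  0.073]
 [ 0.073  0.031 -0.997]] 
TCP seat mm [-1.5  1.  62.9] grasp seat mm [-2.  -0.4 81.8] F seat [ 0.9  0.4 -3.2]
jaw az 5.2 elev 31.8
```

```bash
python3 -m pendant '[[[0,0,0],0,-0.8],[[-0.7,-3,1.7],0,-0.8],[[-0.7,-3,1.7],0,-0.8]]' 45; python3 st.py
```

```text
time_s: 7.58
position: [0.6176, 0.023, 0.1395]
tool_rot: [[-0.129, 0.849, 0.512], [0.99, 0.075, 0.123], [0.066, 0.523, -0.85]]
ft_force: [13.7, 6.1, -15.7]
grip_width: 0.0211
t 7.575 q [-15.   23.9  95.8  26.3  34.7 -39.7] p [0.6176 0.023  0.1395] F [ 13.7   6.1 -15.7] M [ 0.8  -0.48  0.43] w 0.0211
tool in seat axes
 [[-0.002  1.     0.027]
 [ 0.997 -0.     0.077]
 [ 0.077  0.027 -0.997]] 
TCP seat mm [-2.9 -3.4 64.6] grasp seat mm [-3.4 -4.9 83.5] F seat [  4.4   4.8 -20.7]
jaw az 5.1 elev 31.5
```

```bash
python3 -m pendant '[[[0.4,-4,0],0,-0.8],[[0.4,-4,0],0,-0.8]]'; python3 st.py
```

```text
time_s: 7.82
position: [0.6177, 0.0197, 0.1405]
tool_rot: [[-0.133, 0.85, 0.51], [0.988, 0.075, 0.133], [0.074, 0.522, -0.85]]
ft_force: [-3.7, 12.7, 6.7]
grip_width: 0.0208
t 7.825 q [-15.7  23.8  95.6  27.2  35.5 -41. ] p [0.6177 0.0197 0.1405] F [-3.7 12.7  6.7] M [2.22 0.38 1.41] w 0.0208
tool in seat axes
 [[-0.002  1.     0.026]
 [ 0.996 -0.     0.087]
 [ 0.087  0.026 -0.996]] 
TCP seat mm [-2.6 -6.7 65.6] grasp seat mm [-3.  -8.3 84.5] F seat [ 1.2 13.   7. ]
jaw az 5.1 elev 31.5
```

```bash
python3 -m pendant '[[[-0.4,-4,1.3],0,-0.8],[[-0.4,-4,1.3],0,-0.8]]'; python3 st.py
```

```text
time_s: 8.07
position: [0.6164, 0.014, 0.1428]
tool_rot: [[-0.136, 0.85, 0.508], [0.988, 0.077, 0.137], [0.077, 0.521, -0.85]]
ft_force: [5.0, 5.2, -4.8]
grip_width: 0.0218
t 8.075 q [-16.5  23.6  95.5  27.7  36.4 -42.1] p [0.6164 0.014  0.1428] F [ 5.   5.2 -4.8] M [ 0.76 -0.09  0.72] w 0.0218
tool in seat axes
 [[-0.003  1.     0.024]
 [ 0.996  0.001  0.091]
 [ 0.091  0.024 -0.996]] 
TCP seat mm [ -3.  -12.3  68.4] grasp seat mm [ -3.4 -14.   87.4] F seat [ 2.3  4.8 -6.9]
jaw az 5.2 elev 31.4
```

Run:
```python
from h import *
a,_=grab("scene");cv2.imwrite("pics/rock1.png",cv2.resize(a[170:260,240:350],None,fx=7,fy=6.5,interpolation=2)[:,:,::-1])
```

```text
(no output)
```

View pics/rock1.png

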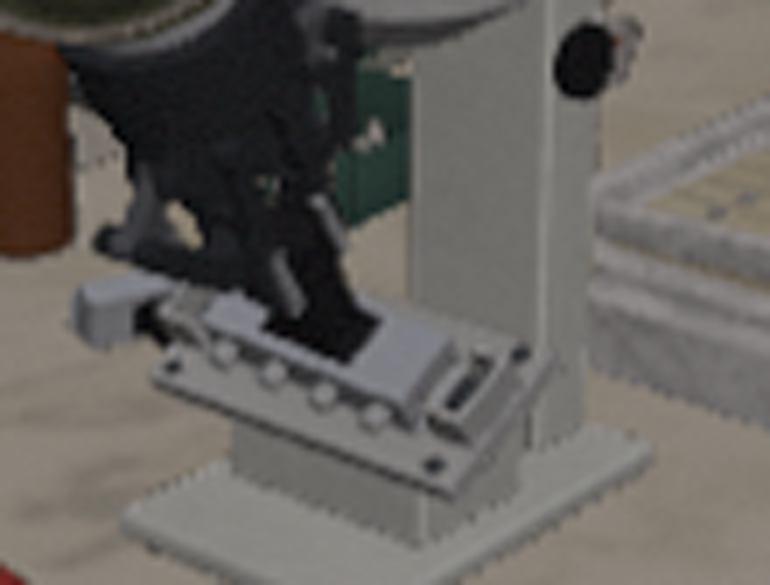

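```bash
cat > tilt.py <<'E'
from h import *
c,sn=np.cos(np.radians(5.1)),np.sin(np.radians(5.1))
O=np.array([.652,.0295,.085]);y=np.array([-sn,c,0]);x=np.array([c*.8660,sn*.8660,.5]);n=np.cross(x,y);B=np.c_[x,y,n]
def prof(im,d):
    Q=(cloud("scene",d)-O)@B*1e3
    br=im.max(2)>70
    return [(y0,int(k.sum()),*np.percentile(Q[k][:,2],[50,80]).round(1)) for y0 in(-40,-32,-24,24,32,40) for k in[br&(np.abs(Q[...,1]-y0)<4)&(np.abs(Q[...,0])<14)&(Q[...,2]>14)&(Q[...,2]<55)] if k.sum()>3]
if __name__=="__main__":
    D=np.load("scene.npz");print("before",prof(D["im"],D["d"]))
    im,d=grab("scene");print("now",prof(im,d))
    a=D["im"][195:250,250:335];b=im[195:250,250:335]
    cv2.imwrite("pics/ba%d.png"%(env.observe()["time_s"]*100),np.vstack([cv2.resize(q,None,fx=5.4,fy=5.4,interpolation=2) for q in(a,b)])[:,:,::-1])
E
python3 tilt.py; ls pics
```

```text
before [(-40, 26, np.float64(24.3), np.float64(24.9)), (-32, 23, np.float64(24.2), np.float64(25.6)), (-24, 23, np.float64(23.7), np.float64(24.9)), (32, 12, np.float64(23.4), np.float64(24.8)), (40, 13, np.float64(24.3), np.float64(25.8))]
now [(-40, 26, np.float64(25.8), np.float64(27.0)), (-32, 25, np.float64(26.6), np.float64(27.7)), (-24, 26, np.float64(27.7), np.float64(29.6)), (24, 8, np.float64(35.2), np.float64(36.4)), (32, 8, np.float64(35.1), np.float64(36.5)), (40, 9, np.float64(35.8), np.float64(36.8))]
appr.png
ba817.png
crop.png
rock1.png
scene.png
top.png
```

```bash
python3 -m pendant '[[[0,0,0],0,-0.8],[[-1.1,4,1.3],0,-0.8],[[-1.1,4,1.3],0,-0.8],[[-1.1,4,1.3],0,-0.8]]'; python3 st.py; python3 tilt.py
```

```text
time_s: 8.68
position: [0.6135, 0.0243, 0.1467]
tool_rot: [[-0.135, 0.85, 0.51], [0.988, 0.077, 0.133], [0.073, 0.521, -0.85]]
ft_force: [-0.3, -8.5, -2.3]
grip_width: 0.0217
t 8.675 q [-15.3  23.   95.7  26.5  36.  -40. ] p [0.6135 0.0243 0.1467] F [-0.3 -8.5 -2.3] M [-1.46  0.62 -0.85] w 0.0217
tool in seat axes
 [[-0.004  1.     0.025]
 [ 0.996  0.002  0.087]
 [ 0.087  0.025 -0.996]] 
TCP seat mm [-2.8 -1.7 72.9] grasp seat mm [-3.2 -3.4 91.8] F seat [-2.1 -8.4 -1.5]
jaw az 5.2 elev 31.4
before [(-40, 26, np.float64(24.3), np.float64(24.9)), (-32, 23, np.float64(24.2), np.float64(25.6)), (-24, 23, np.float64(23.7), np.float64(24.9)), (32, 12, np.float64(23.4), np.float64(24.8)), (40, 13, np.float64(24.3), np.float64(25.8))]
now [(-40, 54, np.float64(27.8), np.float64(31.7)), (-32, 23, np.float64(32.0), np.float64(32.8)), (-24, 25, np.float64(32.2), np.float64(33.2)), (32, 7, np.float64(34.3), np.float64(36.1)), (40, 12, np.float64(37.1), np.float64(37.9))]
```

```bash
python3 -m pendant '[[[-1.3,4,1.7],0,-0.8],[[-1.3,4,1.7],0,-0.8]]'; python3 st.py; python3 tilt.py
```

```text
time_s: 8.98
position: [0.6109, 0.0309, 0.1506]
tool_rot: [[-0.133, 0.849, 0.511], [0.989, 0.078, 0.128], [0.069, 0.522, -0.85]]
ft_force: [0.3, -5.1, -4.8]
grip_width: 0.0216
t 8.975 q [-14.5  22.4  95.9  25.5  35.8 -38.4] p [0.6109 0.0309 0.1506] F [ 0.3 -5.1 -4.8] M [-1.3   0.53 -0.62] w 0.0216
tool in seat axes
 [[-0.004  1.     0.026]
 [ 0.997  0.002  0.083]
 [ 0.082  0.026 -0.996]] 
TCP seat mm [-2.6  5.  77.3] grasp seat mm [-3.   3.4 96.2] F seat [-2.5 -5.1 -4. ]
jaw az 5.2 elev 31.5
before [(-40, 26, np.float64(24.3), np.float64(24.9)), (-32, 23, np.float64(24.2), np.float64(25.6)), (-24, 23, np.float64(23.7), np.float64(24.9)), (32, 12, np.float64(23.4), np.float64(24.8)), (40, 13, np.float64(24.3), np.float64(25.8))]
now [(-40, 67, np.float64(27.0), np.float64(34.8)), (-32, 25, np.float64(37.5), np.float64(38.3)), (-24, 24, np.float64(37.5), np.float64(38.9)), (32, 4, np.float64(37.4), np.float64(38.8)), (40, 12, np.float64(38.5), np.float64(39.8))]
```

```bash
python3 -m pendant '[[[0,0,0],0,-0.8],[[-3,0,5],0,-0.8],[[-5,0,8],0,-0.8],[[-7,0,10],0,-0.8],[[-12,0,14],0,-0.8],[[-14,0,15],0,-0.8]]'; python3 st.py; python3 tilt.py
```

```text
time_s: 9.78
position: [0.5661, 0.0329, 0.2049]
tool_rot: [[-0.135, 0.851, 0.507], [0.988, 0.078, 0.132], [0.073, 0.519, -0.852]]
ft_force: [-0.6, -0.0, -2.9]
grip_width: 0.0212
t 9.775 q [-15.8  14.3  97.7  23.1  42.5 -36. ] p [0.5661 0.0329 0.2049] F [-0.6 -0.  -2.9] M [-0.13  0.62 -0.04] w 0.0212
tool in seat axes
 [[-0.004  1.     0.022]
 [ 0.996  0.002  0.086]
 [ 0.086  0.022 -0.996]] 
TCP seat mm [-13.9  11.  146.4] grasp seat mm [-14.3   9.4 165.4] F seat [-2.   0.  -2.2]
jaw az 5.3 elev 31.3
before [(-40, 26, np.float64(24.3), np.float64(24.9)), (-32, 23, np.float64(24.2), np.float64(25.6)), (-24, 23, np.float64(23.7), np.float64(24.9)), (32, 12, np.float64(23.4), np.float64(24.8)), (40, 13, np.float64(24.3), np.float64(25.8))]
now []
```

```bash
python3 -m pendant '[[[-30,-10,20],-0.05,-0.8],[[-41,-27,25],-0.05,-0.8],[[-41,-27,25],-0.05,-0.8],[[-41,-27,25],-0.05,-0.8],[[-41,-27,25],-0.05,-0.8]]' 80; python3 st.py
```

```text
time_s: 10.45
position: [0.3651, -0.084, 0.3304]
tool_rot: [[0.114, 0.843, 0.526], [0.991, -0.134, -0.0], [0.07, 0.521, -0.85]]
ft_force: [0.5, -2.4, -3.0]
grip_width: 0.0208
t 10.45 q [-48.8 -14.8 104.3  24.9  70.2 -45.4] p [ 0.3651 -0.084   0.3304] F [ 0.5 -2.4 -3. ] M [-0.07  0.59 -0.11] w 0.0208
tool in seat axes
 [[ 0.21   0.977  0.028]
 [ 0.977 -0.208 -0.047]
 [-0.04   0.038 -0.998]] 
TCP seat mm [-133.5  -87.6  360.4] grasp seat mm [-134.   -86.7  379.4] F seat [-1.3 -2.4 -2.7]
jaw az -9.0 elev 31.4
```

```bash
python3 -m pendant '[[[0,-20,0],-0.18,-0.8],[[0,-20,0],-0.18,-0.8],[[-20,0,0],-0.18,-0.8],[[-30,10,0],0,-0.8],[[-30,10,0],0,-0.8]]'; python3 st.py
```

```text
time_s: 11.08
position: [0.28, -0.1065, 0.3334]
tool_rot: [[0.624, 0.64, 0.448], [0.779, -0.559, -0.285], [0.068, 0.527, -0.847]]
ft_force: [-0.7, -0.4, -2.7]
grip_width: 0.0206
t 11.075 q [-55.8 -26.7 109.5  13.2  67.8 -17.8] p [ 0.28   -0.1065  0.3334] F [-0.7 -0.4 -2.7] M [ 0.28  0.57 -0.01] w 0.0206
tool in seat axes
 [[ 0.632  0.773 -0.059]
 [ 0.72  -0.614 -0.323]
 [-0.286  0.162 -0.944]] 
TCP seat mm [-207.2 -102.4  406.4] grasp seat mm [-206.1  -96.2  424.4] F seat [-2.  -0.3 -2. ]
jaw az -41.1 elev 31.8
```

Run:
```python
from h import *
data=[([52.18,21.838,74.382],[.2365,.496,.231],[-.001,-.001,-1]),([-38.365,10.888,55.66],[.4357,-.1944,.4452],[-.005,.006,-1]),
([-40.645,47.786,12.773],[.6709,-.4135,.3174],[.087,-.045,-.995]),([-42.534,43.731,12.68],[.6615,-.4304,.3759],[.199,-.116,-.973]),
([-50.45,39.543,12.735],[.6321,-.5221,.4541],[.415,-.274,-.867]),([-21.9,.8,96.5],[.4901,.0142,.2992],[.499,.127,-.857]),
([-14.5,23.8,96.4],[.6164,.0275,.138],[.519,.119,-.846]),([-55.8,-26.7,109.5],[.28,-.1065,.3334],[.448,-.285,-.847])]
A=[];b=[]
for q,p,z in data:
    q=np.radians(q);c,s=np.cos(q[0]),np.sin(q[0]);Rz=np.array([[c,s,0],[-s,c,0],[0,0,1]]);p=Rz@p;z=Rz@z;s2,c2,s3,c3=np.sin(q[1]),np.cos(q[1]),np.sin(q[1]+q[2]),np.cos(q[1]+q[2])
    A+=[[1,s2,s3,c3,z[0],0,0],[0,0,0,0,z[1],1,0],[0,c2,c3,-s3,z[2],0,1]];b+=list(p)   # a,L1,L2,e,L,d,h
A=np.array(A);w,res,_,_=np.linalg.lstsq(A,np.array(b),rcond=None);print(w.round(4),np.abs(A@w-b).max())
a,L1,L2,e,L,d,h=w
LL=np.hypot(L2,e);ph=np.arctan2(e,L2)
for tilt in(31,15,0):
  t=np.radians(tilt)
  for zt in(.2,.3,.4,.5,.6):
    o=[]
    for r in np.arange(.1,.5,.05):
        X=r-L*np.sin(t)-a;Z=zt+L*np.cos(t)-h;D=np.hypot(X,Z);cg=(D*D-L1**2-LL**2)/(2*L1*LL)
        if abs(cg)>1:o.append("--");continue
        g=np.arccos(cg);q2=np.arctan2(X,Z)-np.arctan2(LL*np.sin(g),L1+LL*np.cos(g));q3=g-ph;Q=np.degrees([q2,q3]);o.append("%.2f:%d,%d,%d"%(r,Q[0],Q[1],180-tilt-Q.sum()))
    print(tilt,zt,*o)
```

```text
[-2.000e-04  5.369e-01  3.509e-01  1.032e-01  2.580e-01  1.175e-01
  1.307e-01] 0.00045026200209458134
31 0.2 0.10:-46,132,62 0.15:-36,132,52 0.20:-27,131,44 0.25:-19,129,39 0.30:-12,125,35 0.35:-5,121,33 0.40:0,116,33 0.45:4,110,33
31 0.3 0.10:-47,116,79 0.15:-40,116,72 0.20:-33,116,66 0.25:-26,114,60 0.30:-19,111,56 0.35:-13,108,54 0.40:-7,103,52 0.45:-1,99,51
31 0.4 0.10:-45,100,93 0.15:-39,101,87 0.20:-33,100,82 0.25:-27,98,77 0.30:-21,96,74 0.35:-15,93,71 0.40:-10,89,69 0.45:-4,85,68
31 0.5 0.10:-40,84,105 0.15:-35,84,100 0.20:-30,83,96 0.25:-25,82,92 0.30:-20,80,89 0.35:-15,77,86 0.40:-9,73,85 0.45:-4,69,84
31 0.6 0.10:-34,65,117 0.15:-30,65,113 0.20:-25,64,109 0.25:-21,63,106 0.30:-16,61,104 0.35:-11,58,102 0.40:-6,54,100 0.45:-1,50,100
15 0.2 0.10:-35,128,72 0.15:-27,126,65 0.20:-19,124,60 0.25:-12,120,57 0.30:-6,116,55 0.35:-1,111,54 0.40:4,105,54 0.45:9,99,56
15 0.3 0.10:-38,112,90 0.15:-31,111,85 0.20:-24,109,80 0.25:-18,106,77 0.30:-12,102,74 0.35:-6,98,73 0.40:-1,93,72 0.45:3,88,72
15 0.4 0.10:-36,96,105 0.15:-31,95,100 0.20:-25,93,96 0.25:-19,91,93 0.30:-14,88,91 0.35:-
[... 227 characters left out ...]
13,54,123 0.30:-8,51,122 0.35:-3,47,121 0.40:1,42,121 0.45:7,35,121
0 0.2 0.10:-25,124,80 0.15:-18,121,76 0.20:-11,118,73 0.25:-5,113,71 0.30:0,108,71 0.35:5,102,71 0.40:10,96,73 0.45:14,90,74
0 0.3 0.10:-29,109,100 0.15:-22,107,95 0.20:-16,104,92 0.25:-10,100,90 0.30:-5,95,89 0.35:0,90,88 0.40:5,85,89 0.45:10,79,90
0 0.4 0.10:-29,93,115 0.15:-23,91,111 0.20:-17,88,108 0.25:-12,85,106 0.30:-7,81,105 0.35:-1,76,104 0.40:3,71,105 0.45:9,65,105
0 0.5 0.10:-26,76,129 0.15:-21,74,126 0.20:-16,71,124 0.25:-10,68,122 0.30:-5,64,121 0.35:0,59,120 0.40:4,54,121 0.45:10,47,122
0 0.6 0.10:-20,56,144 0.15:-16,54,141 0.20:-11,51,139 0.25:-6,48,138 0.30:-1,43,137 0.35:4,37,137 0.40:9,30,139 0.45:16,21,141
```

```bash
cat > kin.py <<'E'
from h import *
from scipy.spatial.transform import Rotation as Ro
from scipy.optimize import least_squares
L1,L2,e,L,d,hh=.5369,.3509,.1032,.258,.1175,.1307
C=np.array([[0,-1,0],[1,0,0],[0,0,1.]])
E=lambda ax,a:Ro.from_euler(ax,a,degrees=True).as_matrix()
def fk(q,s4=1):
    R=E("z",q[0])@E("y",q[1]+q[2])@E("z",s4*q[3])@E("y",q[4])@E("z",q[5])@C
    a,b=np.radians(q[1]),np.radians(q[1]+q[2])
    W=E("z",q[0])@np.array([L1*np.sin(a)+L2*np.sin(b)+e*np.cos(b),d,hh+L1*np.cos(a)+L2*np.cos(b)-e*np.sin(b)])
    return W+L*R[:,2],R
def ik(p,R,q0):
    f=lambda q:np.r_[(fk(q)[0]-p)*5,(fk(q)[1]-R).ravel()]
    return least_squares(f,q0)
E
python3 - <<'E'
from kin import *
s=env.observe();q=np.array(s["q"]);R0=np.array(s["tool_rot"])
for s4 in(1,-1): p,R=fk(q,s4);print(s4,(p-s["position"]).round(4),np.abs(R-R0).max().round(4))
for sg in(-1,1):
    qq=q.copy()
    for k in range(0,181,20):
        P=np.array(s["position"])+min(1,k/60)*(np.array([.42,-.35,.42])-s["position"])
        r=ik(P,E("z",sg*k)@R0,qq);qq=r.x;print(sg*k,qq.round(0),round(r.cost,6))
E
```

```text
1 [ 0.0003 -0.0003 -0.0002] 0.0
-1 [-0.0897 -0.0615 -0.0002] 0.4306
0 [-56. -27. 110.  13.  68. -18.] 0.0
-20 [-45. -14.  99.  -4.  63.  15.] 0.0
-40 [-42.  -2.  85. -17.  70.  40.] 0.0
-60 [-41.  10.  66. -25.  83.  58.] 0.0
-80 [-38.  15.  60. -31.  94.  76.] 0.0
-100 [-38.  21.  52. -34. 107.  92.] 0.0
-120 [-39.  26.  43. -34. 120. 106.] 0.0
-140 [-41.  31.  36. -32. 131. 121.] 0.0
-160 [-44.  34.  30. -27. 141. 138.] 0.0
-180 [-48.  36.  26. -16. 148. 160.] 0.0
0 [-56. -27. 110.  13.  68. -18.] 0.0
20 [-67. -15.  99.  27.  77. -49.] 0.0
40 [-69.  -1.  84.  31.  89. -67.] 0.0
60 [-67.  14.  62.  33. 105. -79.] 0.0
80 [-66.  20.  54.  33. 117. -94.] 0.0
100 [ -64.   25.   46.   30.  128. -109.] 0.0
120 [ -60.   30.   38.   25.  138. -125.] 0.0
140 [ -56.   33.   31.   15.  146. -146.] 0.0
160 [ -52.   36.   27.    0.  150. -172.] 0.0
180 [ -48.   36.   26.  -16.  148. -200.] 0.0
```

```bash
python3 -m pendant '[[[25,-44,16],-0.18,-0.8],[[25,-44,16],-0.18,-0.8],[[25,-44,16],-0.18,-0.8],[[25,-44,16],-0.18,-0.8],[[25,-44,16],-0.18,-0.8],[[10,-20,6],-0.18,-0.8],[[0,0,0],-0.18,-0.8],[[0,0,0],-0.18,-0.8],[[0,0,0],-0.18,-0.8],[[0,0,0],-0.18,-0.8],[[0,0,0],-0.18,-0.8],[[0,0,0],-0.18,-0.8]]'; python3 -m pendant '[[[0,0,0],-0.18,-0.8],[[0,0,0],-0.18,-0.8],[[0,0,0],-0.18,-0.8],[[0,0,0],-0.18,-0.8]]';python3 st.py
```

```text
time_s: 12.58
position: [0.4106, -0.3422, 0.4242]
tool_rot: [[0.251, -0.829, -0.499], [-0.965, -0.175, -0.196], [0.075, 0.531, -0.844]]
ft_force: [0.5, -0.4, -3.7]
grip_width: 0.0212
time_s: 13.08
position: [0.4121, -0.3417, 0.4245]
tool_rot: [[-0.465, -0.732, -0.498], [-0.882, 0.431, 0.19], [0.075, 0.527, -0.846]]
ft_force: [0.1, 0.6, -4.4]
grip_width: 0.0207
t 13.075 q [-46.   33.5  30.  -22.6 144.  147.8] p [ 0.4121 -0.3417  0.4245] F [ 0.1  0.6 -4.4] M [-0.28 -0.62  0.04] w 0.0207
tool in seat axes
 [[-0.432 -0.335 -0.838]
 [-0.837  0.494  0.234]
 [ 0.336  0.802 -0.494]] 
TCP seat mm [ -65.7 -348.4  430. ] grasp seat mm [ -49.8 -352.8  439.4] F seat [-2.1  0.6 -3.9]
jaw az 149.5 elev 31.8
```

```bash
python3 -m pendant '[[[38,-22,42],0,-0.8],[[38,-22,42],0,-0.8],[[38,-22,42],0,-0.8],[[38,-22,42],0,-0.8],[[38,-22,42],0,-0.8],[[38,-22,42],0,-0.8]]'; python3 st.py
```

```text
time_s: 13.82
position: [0.4256, -0.2886, 0.5038]
tool_rot: [[-0.504, -0.705, -0.5], [-0.864, 0.419, 0.279], [0.013, 0.572, -0.82]]
ft_force: [0.5, -0.2, -3.4]
grip_width: 0.0211
t 13.825 q [-43.3  36.3  12.7 -28.6 163.1 142.1] p [ 0.4256 -0.2886  0.5038] F [ 0.5 -0.2 -3.4] M [-0.33 -0.56  0.01] w 0.0211
tool in seat axes
 [[-0.495 -0.289 -0.819]
 [-0.816  0.48   0.323]
 [ 0.3    0.828 -0.474]] 
TCP seat mm [ -10.4 -296.7  489.6] grasp seat mm [   5.2 -302.8  498.6] F seat [-1.3 -0.3 -3.2]
jaw az 149.2 elev 34.9
```

```bash
python3 -m pendant '[[[5,-5,-55],0,-0.8],[[5,-5,-55],0,-0.8],[[5,-5,-55],0,-0.8],[[5,-5,-55],0,-0.8],[[5,-5,-55],0,-0.8],[[46,-34,0],0,-0.8],[[46,-34,0],0,-0.8],[[46,-34,0],0,-0.8],[[46,-34,0],0,-0.8]]'; python3 st.py
```

```text
time_s: 14.95
position: [0.5672, -0.4003, 0.1837]
tool_rot: [[-0.507, -0.705, -0.497], [-0.862, 0.417, 0.288], [0.004, 0.574, -0.819]]
ft_force: [-0.2, -0.4, -3.0]
grip_width: 0.0208
t 14.95 q [-42.3  60.6  13.  -11.  140.4 161.8] p [ 0.5672 -0.4003  0.1837] F [-0.2 -0.4 -3. ] M [-0.4  -0.65 -0.02] w 0.0208
tool in seat axes
 [[-0.501 -0.289 -0.816]
 [-0.814  0.478  0.331]
 [ 0.294  0.83  -0.474]] 
TCP seat mm [ -56.9 -420.6  146.8] grasp seat mm [ -41.4 -426.9  155.9] F seat [-1.7 -0.3 -2.5]
jaw az 149.4 elev 35.1
```

```bash
python3 -m pendant '[[[45,-25,30],0.05,-0.8],[[45,-25,30],0.05,-0.8],[[45,-25,30],0,-0.8],[[45,-25,30],0,-0.8],[[45,-25,30],0,-0.8]]'; python3 st.py
```

```text
time_s: 15.58
position: [0.5789, -0.3897, 0.2395]
tool_rot: [[-0.407, -0.802, -0.437], [-0.913, 0.371, 0.169], [0.027, 0.468, -0.883]]
ft_force: [-0.5, -0.3, -3.0]
grip_width: 0.0211
t 15.575 q [-40.3  55.6  12.7 -13.2 137.5 156.4] p [ 0.5789 -0.3897  0.2395] F [-0.5 -0.3 -3. ] M [-0.18 -0.57 -0.01] w 0.0211
tool in seat axes
 [[-0.408 -0.429 -0.806]
 [-0.873  0.441  0.207]
 [ 0.267  0.788 -0.555]] 
TCP seat mm [ -18.1 -411.   188.8] grasp seat mm [  -2.8 -414.9  199.3] F seat [-2.  -0.3 -2.4]
jaw az 155.2 elev 27.9
```

```bash
python3 -m pendant '[[[45,-25,30],0,-0.8],[[45,-25,30],0,-0.8],[[45,-25,30],0,-0.8],[[45,-25,30],0,-0.8],[[45,-25,30],0,-0.8],[[45,-25,30],0,-0.8],[[45,-25,30],0,-0.8],[[45,-25,30],0,-0.8]]'; python3 st.py
```

```text
time_s: 16.58
position: [0.6027, -0.3857, 0.2916]
tool_rot: [[-0.392, -0.878, -0.276], [-0.917, 0.395, 0.047], [0.068, 0.271, -0.96]]
ft_force: [-0.4, -0.4, -3.7]
grip_width: 0.021
t 16.575 q [-39.2  50.4  12.7 -10.5 130.6 158.6] p [ 0.6027 -0.3857  0.2916] F [-0.4 -0.4 -3.7] M [-0.09 -0.29  0.06] w 0.021
tool in seat axes
 [[-0.375 -0.591 -0.714]
 [-0.879  0.472  0.071]
 [ 0.295  0.654 -0.696]] 
TCP seat mm [  28.8 -409.1  221.9] grasp seat mm [  42.4 -410.5  235.2] F seat [-2.2 -0.4 -3. ]
jaw az 155.8 elev 15.7
```

```bash
python3 -m pendant '[[[45,-25,25],0,-0.8],[[45,-25,25],0,-0.8],[[45,-25,25],0,-0.8],[[45,-25,25],0,-0.8],[[45,-25,25],0,-0.8],[[45,-25,25],0,-0.8],[[45,-25,25],0,-0.8]]'; python3 st.py
```

```text
time_s: 17.45
position: [0.6459, -0.403, 0.2945]
tool_rot: [[-0.385, -0.917, -0.109], [-0.917, 0.393, -0.068], [0.106, 0.074, -0.992]]
ft_force: [0.6, -0.7, -3.5]
grip_width: 0.0206
t 17.45 q [-38.5  49.6  12.7  -8.1 119.9 160.6] p [ 0.6459 -0.403   0.2945] F [ 0.6 -0.7 -3.5] M [ 0.14 -0.12 -0.05] w 0.0206
tool in seat axes
 [[-0.35  -0.723 -0.595]
 [-0.879  0.473 -0.058]
 [ 0.324  0.503 -0.801]] 
TCP seat mm [  66.2 -430.3  203.6] grasp seat mm [  77.5 -429.2  218.9] F seat [-1.3 -0.8 -3.3]
jaw az 156.8 elev 4.2
```

```bash
python3 -m pendant '[[[45,-25,25],0,-0.8],[[45,-25,25],0,-0.8]]'; python3 st.py
python3 - <<'E'
from h import *
a,_=grab("scene");cv2.imwrite("pics/hold.png",cv2.resize(a[120:330,260:480],None,fx=2.6,fy=2.6,interpolation=2)[:,:,::-1])
E
```

```text
time_s: 17.7
position: [0.6597, -0.4097, 0.2958]
tool_rot: [[-0.384, -0.922, -0.057], [-0.916, 0.388, -0.103], [0.117, 0.013, -0.993]]
ft_force: [0.6, 0.4, -3.9]
grip_width: 0.0208
t 17.7 q [-38.3  49.5  12.7  -7.4 116.5 161.1] p [ 0.6597 -0.4097  0.2958] F [ 0.6  0.4 -3.9] M [ 0.12 -0.06 -0.07] w 0.0208
tool in seat axes
 [[-0.343 -0.759 -0.554]
 [-0.878  0.468 -0.097]
 [ 0.333  0.453 -0.827]] 
TCP seat mm [  78.2 -438.1  198.2] grasp seat mm [  88.7 -436.3  213.9] F seat [-1.4  0.4 -3.7]
jaw az 157.2 elev 0.7
```

View pics/hold.png

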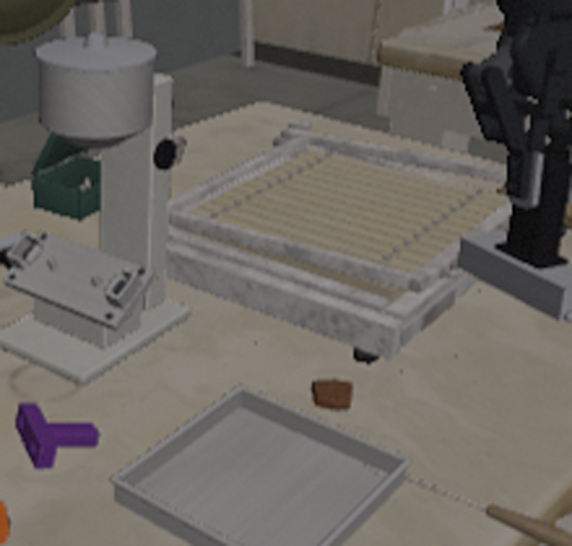

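```bash
python3 -m pendant '[[[-22,52,-20],0.15,-0.8],[[-22,52,-20],0.15,-0.8],[[-21,52,-20],0.15,-0.8],[[0,0,-40],0,-0.8],[[0,0,-40],0,-0.8],[[0,0,-30],0,-0.8],[[0,0,-10],0,-0.8]]'; python3 st.py
```

```text
time_s: 18.62
position: [0.5996, -0.263, 0.1172]
tool_rot: [[0.031, -1.0, -0.001], [-0.992, -0.03, -0.12], [0.12, 0.005, -0.993]]
ft_force: [0.3, -0.3, -3.2]
grip_width: 0.0207
t 18.625 q [-31.7  36.5  68.3  -6.2  71.8 148.3] p [ 0.5996 -0.263   0.1172] F [ 0.3 -0.3 -3.2] M [ 0.11 -0.05  0.04] w 0.0207
tool in seat axes
 [[ 0.01  -0.862 -0.507]
 [-0.991  0.058 -0.12 ]
 [ 0.133  0.503 -0.854]] 
TCP seat mm [ -51.6 -286.7   67. ] grasp seat mm [ -41.9 -284.4   83.2] F seat [-1.4 -0.3 -2.9]
jaw az -178.3 elev 0.3
```

```bash
python3 -m pendant '[[[0,3,-12],0,-0.8],[[0,0,-12],0,-0.8],[[0,0,-10],0,-0.8],[[0,0,-5],0,-0.8]]' 40; python3 st.py
```

```text
time_s: 19.12
position: [0.6009, -0.2606, 0.0783]
tool_rot: [[0.03, -1.0, 0.003], [-0.992, -0.03, -0.123], [0.123, 0.001, -0.992]]
ft_force: [0.5, -0.3, -3.5]
grip_width: 0.0214
t 19.125 q [-31.4  38.7  71.   -6.5  66.6 149.2] p [ 0.6009 -0.2606  0.0783] F [ 0.5 -0.3 -3.5] M [0.12 0.02 0.01] w 0.0214
tool in seat axes
 [[ 0.011 -0.864 -0.503]
 [-0.991  0.059 -0.122]
 [ 0.135  0.5   -0.855]] 
TCP seat mm [ -69.8 -284.4   32.6] grasp seat mm [ -60.2 -282.1   48.9] F seat [-1.3 -0.4 -3.3]
jaw az -178.3 elev 0.1
```

```bash
python3 -m pendant '[[[0,0,-4],0,-0.8],[[0,0,-3],0,-0.8],[[0,0,-3],0,-0.8]]' 30; python3 st.py
```

```text
time_s: 19.5
position: [0.6014, -0.2615, 0.0693]
tool_rot: [[0.03, -1.0, 0.005], [-0.992, -0.03, -0.125], [0.125, -0.001, -0.992]]
ft_force: [-4.9, -0.8, 13.6]
grip_width: 0.0209
t 19.5 q [-31.4  39.3  71.5  -6.6  65.4 149.4] p [ 0.6014 -0.2615  0.0693] F [-4.9 -0.8 13.6] M [0.39 1.14 0.07] w 0.0209
tool in seat axes
 [[ 0.012 -0.865 -0.502]
 [-0.99   0.059 -0.125]
 [ 0.137  0.498 -0.856]] 
TCP seat mm [ -73.9 -285.4   24.5] grasp seat mm [ -64.3 -283.    40.8] F seat [ 2.5 -0.3 14.3]
jaw az -178.3 elev -0.1
```

```bash
python3 -m pendant '[[[0,0,-1],0,-0.8],[[0,0,0],0,-0.45],[[0,0,0],0,-0.35],[[0,0,0],0,-0.1],[[0,0,0],0,0.2]]' 20; python3 st.py
python3 - <<'E'
from h import *
a,d=grab("scene");b,_=grab("top")
a=cv2.resize(a[180:350,290:430],None,fx=3,fy=3,interpolation=2);b=cv2.resize(b[130:257,300:405],None,fx=3,fy=4,interpolation=2)[:510]
b=cv2.copyMakeBorder(b,0,510-b.shape[0],0,0,0);cv2.imwrite("pics/rel.png",np.hstack([a,b])[:,:,::-1])
E
```

```text
time_s: 20.12
position: [0.6023, -0.2621, 0.0709]
tool_rot: [[0.03, -1.0, 0.008], [-0.991, -0.031, -0.127], [0.127, -0.004, -0.992]]
ft_force: [1.0, -0.3, 0.1]
grip_width: 0.051
t 20.125 q [-31.4  39.2  71.4  -6.6  65.3 149.4] p [ 0.6023 -0.2621  0.0709] F [ 1.  -0.3  0.1] M [0.1  0.02 0.01] w 0.051
tool in seat axes
 [[ 0.013 -0.867 -0.499]
 [-0.99   0.058 -0.128]
 [ 0.14   0.495 -0.857]] 
TCP seat mm [ -72.3 -286.    25.5] grasp seat mm [ -62.8 -283.6   41.8] F seat [ 0.9 -0.4 -0.3]
jaw az -178.2 elev -0.3
```

View pics/rel.png

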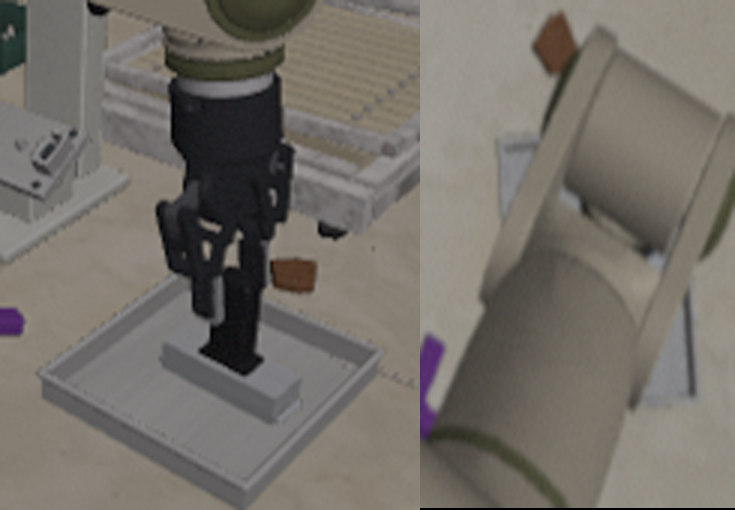

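```bash
python3 -m pendant '[[[0,0,0],0,0.7],[[0,1,8],0,0.7],[[0,2,15],0,0.7],[[0,3,25],0,0.7],[[0,5,40],0,0.7],[[-20,5,50],0,0.7],[[-50,0,30],0,0.7],[[-60,0,0],0,0.7],[[-60,0,0],0,0.7],[[-40,0,0],0,0.7]]'
python3 - <<'E'
from h import *
T=np.load("top.npz");a,d=grab("scene");b,db=grab("top");P=cloud("scene",d)
# grip + block in tray from scene depth
k=(P[...,0]>.52)&(P[...,0]<.67)&(P[...,1]>-.33)&(P[...,1]<-.19)&(P[...,2]>.035)&(P[...,2]<.13)&(a.max(2)<60)
g=P[k];print("grip",k.sum(),g.min(0).round(4),g.max(0).round(4)); lo=g[g[:,2]<.06].mean(0);hi=g[(g[:,2]>.07)&(g[:,2]<.095)].mean(0);print("lean deg",np.degrees((hi-lo)[:2]/(hi-lo)[2]).round(1))
k=(P[...,0]>.55)&(P[...,0]<.65)&(P[...,1]>-.32)&(P[...,1]<-.2)&(P[...,2]>.02)&(P[...,2]<.035)&(a.max(2)>=70)
t=P[k];print("block top z",len(t),np.percentile(t[:,2],[10,50,90]).round(4))
for z,u,v in(("timer",249,237),("bark",183,227),("bark2",224,238)): print(z,"diff",np.abs(b[v-10:v+10,u-10:u+10].astype(int)-T["im"][v-10:v+10,u-10:u+10]).mean().round(1))
o=np.hstack([cv2.resize(a[180:350,290:430],None,fx=2.8,fy=2.8,interpolation=2),cv2.resize(b[130:300,160:400],None,fx=1.6,fy=2.8,interpolation=2)]);cv2.imwrite("pics/end.png",o[:,:,::-1])
E
```

```text
time_s: 21.48
position: [0.3676, -0.2437, 0.2523]
tool_rot: [[0.032, -0.999, 0.017], [-0.99, -0.034, -0.135], [0.135, -0.013, -0.991]]
ft_force: [-0.4, -0.3, 1.1]
grip_width: 0.0723
grip 441 [ 0.5879 -0.2811  0.0351] [ 0.6119 -0.2494  0.1015]
lean deg [ 0.8 -0.2]
block top z 415 [0.0228 0.0277 0.0294]
timer diff 2.7
bark diff 2.9
bark2 diff 2.9
```

View pics/end.png

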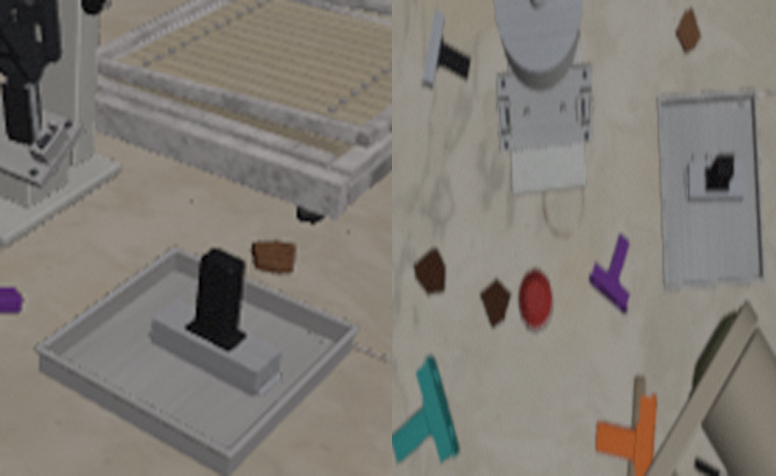

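```bash
python3 -m pendant '[[[0,0,0],0,0.7]]'; python3 -c "
from h import *
print(ticket.close_job())"
```

```text
time_s: 21.7
position: [0.3672, -0.2438, 0.2536]
tool_rot: [[0.03, -0.999, 0.018], [-0.99, -0.032, -0.136], [0.137, -0.014, -0.991]]
ft_force: [1.0, 0.2, -0.2]
grip_width: 0.0726
the job is handed in; nothing more can be done
None
```

The nozzle block is off its seat, standing in the wash tray and released. I handed the job in at about 21.7 s; no verdict was reported.

- **Tilt:** the moves only allow turns about the vertical. I tilted the tool about 31° by pushing the arm against its outer reach limit, and took the tilt out again the same way before setting the block down.
- **Rocking:** I gripped front and back and pushed the grip sideways. The left end came up about 14 mm with the right end still down (within about 1 mm, by depth). Then the right end came up, with both about 13.5 mm up. Measured sideways force was about 13 N, and the lift force briefly reached 21 N.
- **Setting down:** the block touched the floor at about 17 N and I opened the gripper slowly.
- **Last checks:**
  - The grip leans less than 1° by depth, near the middle of the tray floor.
  - Its top is about 101 mm above the table, against 99 mm expected. I put the 2 mm down to calibration.
  - The timer and the bark look unmoved in the top view.
  - The arm is clear of everything and reads about 1 N.

No check failed. The wrist force was only read at the end of each call, so a brief higher peak could have gone unseen.

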